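# Seat a sleeve in the lever press and hold it down

## Robot

A 7-joint arm with a two-finger parallel gripper is mounted at the origin on a cart in front of the work surface, level with it; the furniture and walls round the work are solid. World frame = base frame: x ahead of the robot, y to its left, z up, the work surface at z = 0. Lengths are in m, angles in degrees, forces in N, time in s.
With the tool pointing down it reaches from about 0.425 to 0.875 m from the base axis. Payload 4.7 kg.
Tool frame: the origin (TCP) lies at the very end of the fingers, on their centre line; the grasp point (between the pads) lies 19 mm behind it; z points along the fingers, y is the line along which they close (so a half turn about z gives the same grasp; the last joint's range is limited). The gripper opens to 87 mm and grips with 3 to 60 N. Pads are 19 mm wide; open, the fingers measure 117 mm over their backs; the gripper's body (75 mm by 190 mm) begins 51 mm behind the grasp point.
Start: joints at [-74.88, 18.392, -4.016, 83.108, 1.295, 78.541, -3.26], TCP at [0.161, 0.63, 0.223] pointing down, gripper open.
Joint ranges: [-163.93, 163.93], [-17.29, 119.83], [-79.2, 71.16], [3.27, 140.29], [-89.18, 269.18], [5.43, 117.66], [-154.24, 154.24]. Speed limits (degrees/s): [147.25, 147.25, 180, 180, 180, 180, 180].

## Interface

Orientations are given as [roll, pitch, yaw] about the fixed x, y, z axes, in that order (R = Rz(yaw) Ry(pitch) Rx(roll)).
In Python, from cell import get_obs, eyes, env gives the robot as it stands.
- The arm moves only by the tool servo_tool, never from a script. Its argument "series" is a list that holds one entry, the list of rows, each a list of 7 numbers: the shift along the tool's x, y, z in units of 300 mm (1.0 is 300 mm), then the turn, a rotation vector about the tool's x, y, z in units of pi rad (1.0 is pi rad), then the opening, from 0 (shut) to 1 (fully open). In form: [[[tx, ty, tz, wx, wy, wz, gripper], ...]]. A call has 1 to 12 rows; each row is the pose to reach, as a shift and turn from the pose commanded when the call began, along the tool's axes at that moment, turning the shorter way round; what a row does not reach only later rows make up. A row lasts 1/12 s, in which the tool goes at most 41.7 mm and 7.16 degrees, less where a joint would pass 70% of its speed; a pose out of reach is approached as far as the arm can. A call with a number of a shift or a turn outside -1 to 1 is refused whole. A call with a gripper value outside its range is refused whole. The fingers move at their own pace and stop on an object; "grip_force" is the grip in N (left out, the last holds). Time passes only in rows, so rows that repeat a pose let the fingers close. It gives the time, the measured TCP pose, the force, the opening and the grip force at its end, in the units of the state.
- get_obs(): the state, without advancing time (a new reading comes with each control period).
- eyes.read_camera(name): name is "side" or "top"; returns a dict with "frame" (420x560x3 uint8, red, green, blue), "depth" (420x560 float32, m along the optical axis (not along the pixel's ray), 0 where there is no reading), "fx", "fy", "cx", "cy" (pixels), "distortion" ([k1, k2, p1, p2, k3] as OpenCV has them; the pictures are not rectified), "origin" and "rotation" of the camera in the world. Camera axes: x right, y down, z forward; pixel columns grow to the right and rows downward; lengths in m; the calibration is good to about 2 mm. A picture is of the moment at which its call begins.
- env.sign_off(): hands the job in; it is judged then, once.
The state is a dict: "time_s": time; "qpos": joint angles; "joint_velocities": joint speeds; "effort": joint torques, N m; "tool_pos": TCP position; "tool_rot": TCP orientation; "force": force on the tool from outside, world axes, zero at the start; "wrist_torque": the same for the moment, N m; "grip_width": finger opening in m; "grasp_force": force on a finger pad.
Only numpy, scipy, OpenCV 4.12 (cv2) and the standard library are available. Lean on these libraries where they do the work, as an engineer would, in place of code of your own. Each camera call takes 0.05 s, during which the arm holds its last target. There are 200 camera calls.

## Task

The spindle standing in the hand-lever press is ready to have its sleeve bonded on. With the press's safety catch still on, slide the taller of the two loose sleeves over the spindle until it sits fully home on the shoulder, and let go of it; only then flip the safety catch all the way down, pull the raised lever forward and all the way down so that it presses on the sleeve, and finish while still holding the lever down with the gripper. Leave the shorter sleeve, the dropper bottle and the timer where they stand.

Things in the scene. Friction and masses are not known exactly. Their poses are not given: they have to be found in the camera images.
- press: White hand-lever press with a steel lever, fixed to the bench, base plate 200 x 215 x 20 mm (x -65..135, y -90..125). Origin on the axis of the upright spindle at bench level; z up, x to the rear of the press (away from the robot at yaw 0), y to its left. The lever's hinge axis runs along y through x 100, z 105 mm, between cheeks at y -60 and 60 that reach z 123 mm. The catch is at y 85..115.
- spindle_seat (a point): Centre of the shoulder, a steel disc 38 mm in diameter, 45 mm above the bench, on which the sleeve must sit; the spindle rises from it, 18 mm in diameter.
- spindle_tip (a point): Centre of the spindle's top, 48 mm above the shoulder (93 mm above the bench); the topmost 12 mm taper from 18 down to 8 mm diameter.
- sleeve: The taller loose sleeve, a plain aluminium tube, 40 mm outside diameter, 20.5 mm bore, 40 mm tall, standing upright on the bench. Origin at the centre of its underside, z along its axis. Seated on the shoulder, its top is 85 mm above the bench and the spindle stands 8 mm out of it.
- short_sleeve: The shorter loose sleeve, same material and diameters but only 18 mm tall; not to be used or moved. Origin at the centre of its underside. The two sleeves may have swapped places.
- catch_tab (a point): Middle of the top of the catch's flat finger tab (20 x 22 mm), 98 mm above the bench, 100 mm left of the spindle axis (press x -12) with the catch on. The steel catch swings about a hinge along the press's y axis at press x 50, y 100, z 65 mm (62 mm behind the tab and 33 mm below it). Flipped, the tab is about 50 mm above the bench at press x -19.
- catch (a joint): Angle of the safety catch in rad: 0 = on (its nose stands under the toe of the lever and blocks it), 0.7 = flipped all the way down, tab lowered, lever free. It needs about 1.5 N down on the tab and stays where it is left.
- lever_grip: Black rubber grip bar joining the ends of the lever's two side arms: 16 mm thick, 78 mm long, along the press's y axis; origin at its middle. Moves on a 210 mm arc about the lever's hinge. Raised: press x 115, z 315 mm. All the way down: press x -110, z 93. The arms (y -46 and 46) run from its ends to the hinge; the grip turns freely on the bar.
- lever (a joint): Angle of the lever in rad: 0 = raised, 1.7 = all the way down (level, against its stop). A return spring lifts it back up when let go: 1 to 4 N at the grip on the way, and about 11 N on the last 0.06 rad, where the plungers are pushed in.
- plungers: Two sprung steel pins, 8 mm in diameter and 29 mm apart, under the lever's crosshead, 100 mm from the hinge; with the lever all the way down they press on the top of the seated sleeve on both sides of the spindle with about 15 N. Origin on the crosshead midway between them.
- bond_bottle: White dropper bottle with a black cap, 32 mm in diameter, 71 mm tall, standing behind the sleeves; a bystander. Origin at its underside.
- timer: Flat square bench timer, 62 x 62 x 20 mm, lying behind the sleeves; a bystander. Origin at its underside.
Not all that is in view belongs to the job. What is shaped like the sleeve but black is not meant.

How it is judged (in metres and radians):
On the way, in this order (a step that is already met when the one before it is completed fails the run):
1. the taller sleeve is fully home on the shoulder and let go, with the catch still on and the lever raised (horizontal distance between sleeve and spindle_seat below 0.003 m and z of sleeve in the frame of spindle_seat below 0.002 m and angle between sleeve's own z axis and vertical below 0.06 rad and contact force between the fingers and sleeve below 0.1 N and value of joint catch below 0.2 rad and value of joint lever below 0.15 rad), for 0.2 s.
2. the catch is flipped down while the lever is still raised and the sleeve still home (value of joint catch above 0.55 rad and value of joint lever below 0.15 rad and z of sleeve in the frame of spindle_seat below 0.002 m and horizontal distance between sleeve and spindle_seat below 0.003 m), for 0.1 s.
3. the lever is held all the way down by the fingers and presses on the sleeve (value of joint lever above 1.65 rad and contact force between plungers and sleeve above 8 N and contact force between the fingers and lever_grip above 2 N), for 0.5 s.
At the end, for the whole second after the job is handed in: Fingers still hold the lever grip (over 2 N) with the lever at rest above 1.65 of 1.7 rad; the plungers press the taller sleeve with over 8 N; the sleeve is upright on the shoulder (height within 2 mm, axis within 3 mm); the catch is flipped (above 0.55 of 0.7 rad) (all of step 3 and velocity of joint lever below 0.05 rad/s and value of joint catch above 0.55 rad and horizontal distance between sleeve and spindle_seat below 0.003 m and z of sleeve in the frame of spindle_seat below 0.002 m and angle between sleeve's own z axis and vertical below 0.06 rad); the arm keeps its last pose, push and grip.
It fails at once if the shorter sleeve was moved (distance of short_sleeve from where it was at the start of the episode above 0.02 m).
It fails at once if the dropper bottle was moved (distance of bond_bottle from where it was at the start of the episode above 0.02 m).
It fails at once if the timer was moved (distance of timer from where it was at the start of the episode above 0.02 m).
It also fails if it takes over 72 s, if anything falls off the work surface, if the arm or the gripper's body presses on something with over 40 N, if the wrist force passes 120 N, or if a joint passes its speed limit or range.

## Working session

There is one attempt and no reset: what is moved stays moved. The work goes in short steps, Python scripts to look and compute and a tool call to move; the robot and the scene stay as the last step left them, time stands still between calls to the robot, and variables do not carry over. Pictures are saved under pics/ and viewed, at most 10 in all, crops included, and the job is handed in when it is done.

Besides the shell and the picture viewer there is one more tool, called after "Request:" by a JSON object that holds its "api" and its "payload", one argument or row to a line. servo_tool: Moves the arm, as the interface text tells. Shifts and turns lie within -1 to 1; 1 stands for 300 mm of shift or pi rad of turn. Its arguments: {"type":"object","properties":{"series":{"type":"array"},"grip_force":{"type":"number"}},"required":["series"]}

```bash
mkdir -p pics; ls; cat > h.py <<'E'
import numpy as np, cv2
from cell import get_obs, eyes, env
def cloud(c):
    h,w=c["depth"].shape
    K=np.array([[c["fx"],0,c["cx"]],[0,c["fy"],c["cy"]],[0,0,1]])
    g=np.stack(np.meshgrid(np.arange(w),np.arange(h)),-1).reshape(-1,1,2).astype(np.float32)
    u=cv2.undistortPoints(g,K,np.array(c["distortion"],float)).reshape(h,w,2)
    r=np.dstack([u,np.ones((h,w))])
    R=np.array(c["rotation"]);
    if R.shape!=(3,3): print("rot",R)
    return (r*c["depth"][...,None])@R.T+np.array(c["origin"]), r@R.T
E
python3 - <<'E'
from h import *
print(get_obs())
for n in ("top","side"):
    c=eyes.read_camera(n); print(n,c["origin"],c["rotation"],c["fx"],c["distortion"])
    np.savez(f"{n}.npz",**c)
    cv2.imwrite(f"pics/{n}0.png",c["frame"][...,::-1])
E
```

```text
pics
{'time_s': 0.0, 'qpos': array([-74.87943731,  18.43902705,  -4.01444575,  83.17481604,
         1.29599801,  78.54099566,  -3.26106764]), 'joint_velocities': array([ 0.05641099, -0.01345553, -0.02696844,  0.03042128,  0.06668538,
       -0.05663167,  0.0243145 ]), 'effort': array([ 5.95239356e-06, -4.91291428e+01, -4.04381733e-01, -3.12527275e+01,
       -6.40174979e-02,  4.36315709e-02,  1.88420381e-04]), 'tool_pos': array([0.16061897, 0.62927014, 0.2214625 ]), 'tool_rot': array([-1.79890456e+02,  7.09268839e-03,  1.65687293e+02]), 'force': array([ 0.38767318, -0.57940492, -0.25609789]), 'wrist_torque': array([-0.01293464,  0.03495004,  0.01336412]), 'grasp_force': 0.0, 'grip_width': 0.0870657492750011}
top [0.49775606 0.1415591  1.16199969] [-175.15409832   -0.36818668  -89.26828262] 434.96263040323254 [-0.10877307  0.          0.          0.          0.        ]
side [0.27285504 0.83061868 0.78542229] [-127.55187379   -1.13521634 -157.32899769] 417.24691843164595 [-0.01049917  0.          0.          0.          0.        ]
```

```bash
python3 - <<'E'
s=open('h.py').read()
a=s.index('    if R.shape'); b=s.index('    return')
s=s[:a]+'    R=Rotation.from_euler("xyz",R,degrees=True).as_matrix()\n'+s[b:]
s='from scipy.spatial.transform import Rotation\n'+s
open('h.py','w').write(s)
E
python3 - <<'E'
from h import *
for n in ("top","side"):
    c=dict(np.load(n+".npz")); P,_=cloud(c); np.save(n+"P.npy",P)
    for z0,z1 in((.012,.03),(.03,.06),(.06,.13),(.13,.4)):
        m=((P[...,2]>z0)&(P[...,2]<z1)&(c["depth"]>0)).astype(np.uint8)
        k,l,st,_=cv2.connectedComponentsWithStats(m)
        for i in range(1,k):
            if st[i,4]>40:
                q=P[l==i]; print(n,z0,st[i],q.min(0).round(3),q.max(0).round(3),np.median(q,0).round(3),c["frame"][l==i].mean(0).round())
E
```

```text
top 0.012 [343  70  15   8  41] [ 0.971 -0.088  0.012] [ 0.993 -0.049  0.03 ] [ 0.976 -0.061  0.018] [103. 101.  96.]
top 0.012 [534  75  26  54 207] [ 0.85  -0.68   0.012] [ 1.007 -0.605  0.03 ] [ 0.903 -0.619  0.022] [95. 89. 77.]
top 0.012 [481  81  24  39 323] [ 0.865 -0.504  0.012] [ 0.976 -0.441  0.03 ] [ 0.928 -0.47   0.019] [171. 167. 161.]
top 0.012 [507  87  21  21 109] [ 0.904 -0.578  0.012] [ 0.963 -0.517  0.028] [ 0.926 -0.547  0.019] [183. 182. 178.]
top 0.012 [396  89  44  20 129] [ 0.891 -0.315  0.012] [ 0.941 -0.196  0.03 ] [ 0.898 -0.243  0.022] [50. 64. 85.]
top 0.012 [149 117  21  15  55] [0.812 0.424 0.012] [0.852 0.478 0.03 ] [0.819 0.439 0.022] [96. 91. 90.]
top 0.012 [186 124  35  33 657] [0.743 0.283 0.012] [0.833 0.376 0.025] [0.787 0.329 0.018] [210.  86.  55.]
top 0.012 [342 134  46   9 121] [ 0.79  -0.165  0.012] [ 0.811 -0.045  0.029] [ 0.799 -0.11   0.016] [165. 159.  46.]
top 0.012 [ 77 152  13  21  70] [0.697 0.641 0.012] [0.751 0.671 0.03 ] [0.729 0.666 0.021] [157. 141. 118.]
top 0.012 [ 86 155  17  23  72] [0.683 0.603 0.012] [0.745 0.647 0.029] [0
[... 15906 characters left out ...]
184] [186. 191. 193.]
side 0.13 [239 105  27  80 923] [ 0.673 -0.126  0.13 ] [ 0.714 -0.019  0.326] [ 0.697 -0.056  0.219] [106. 111. 117.]
side 0.13 [182 113  30  21 225] [ 0.974 -0.33   0.13 ] [ 1.02  -0.204  0.157] [ 0.997 -0.253  0.15 ] [127. 137. 141.]
side 0.13 [ 144  157   47   41 1000] [0.835 0.004 0.13 ] [0.928 0.142 0.219] [0.869 0.097 0.183] [124. 134. 135.]
side 0.13 [ 492  164   57  109 2190] [ 0.029 -0.044  0.13 ] [0.075 0.087 0.4  ] [0.057 0.044 0.267] [56. 59. 42.]
side 0.13 [ 63 252  52  45 524] [0.784 0.396 0.13 ] [0.864 0.476 0.214] [0.836 0.457 0.156] [167.  48.  49.]
side 0.13 [438 397  21  23 194] [0.164 0.529 0.306] [0.19  0.594 0.393] [0.177 0.546 0.335] [19. 22. 24.]
```

View pics/top0.png

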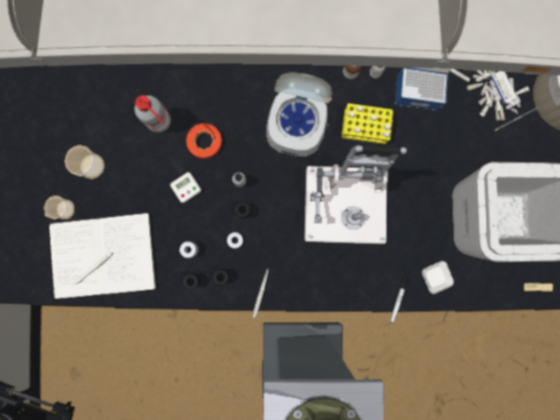

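View pics/side0.png

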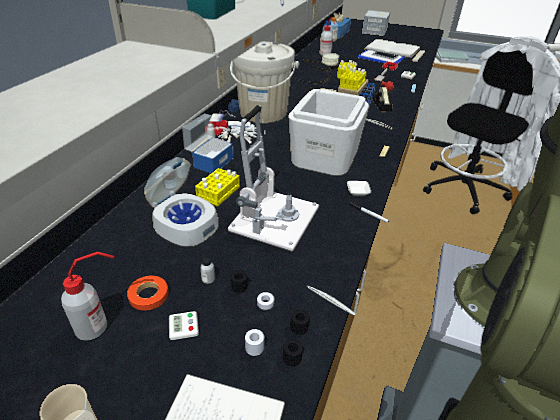

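Top view: tall sleeve at (188,249), short at (235,240), black decoys, press spindle at about (356,215), lever grip at (375,151). Side view: tall sleeve (255,341), catch finger on the left of the press.

```bash
python3 - <<'E'
from h import *
for n in ("top","side"):
    c=dict(np.load(n+".npz")); P=np.load(n+"P.npy"); F=c["frame"].astype(int); Z=P[...,2]
    _,r=cloud(c); o=np.array(c["origin"])
    pl=lambda z:o+r*((z-o[2])/r[...,2])[...,None]
    # sleeve tops: bright, near z
    for nm,z,x0,y0 in(("tall",.04,.495,.359),("short",.018,.521,.238)):
        A=pl(z); m=(abs(Z-z)<.004)&(np.hypot(P[...,0]-x0,P[...,1]-y0)<.03)
        mm=m.astype(np.uint8); cs,_=cv2.findContours(mm,cv2.RETR_EXTERNAL,cv2.CHAIN_APPROX_NONE)
        q=max(cs,key=len)[:,0]; p=A[q[:,1],q[:,0],:2].astype(np.float32)
        print(n,nm,cv2.minEnclosingCircle(p),A[m].mean(0).round(4), np.median(Z[m]).round(4))
    # spindle region: points by height
    d=np.hypot(P[...,0]-.583,P[...,1]+.069)
    for a,b in((.040,.050),(.055,.08),(.085,.1)):
        m=(d<.025)&(Z>a)&(Z<b); p=P[m]
        print(n,"spindle",a,m.sum(),p.mean(0).round(4),p.min(0).round(4),p.max(0).round(4))
    # base plate
    m=(abs(Z-.02)<.005)&(P[...,0]>.5)&(P[...,0]<.74)&(P[...,1]>-.18)&(P[...,1]<.07)&(F.min(-1)>150)
    p=pl(.02)[m][:,:2].astype(np.float32); print(n,"base",cv2.minAreaRect(p),cv2.boxPoints(cv2.minAreaRect(p)).round(4).tolist())
    m=(Z>.295)&(Z<.34)&(P[...,0]>.6)&(P[...,0]<.8)&(abs(P[...,1])<.2); p=P[m]
    y=p[:,1]; print(n,"grip",len(p),p.min(0).round(4),p.max(0).round(4),np.polyfit(y,p[:,0],1))
    m=(P[...,1]>-.0)&(P[...,1]<.05)&(P[...,0]>.5)&(P[...,0]<.68)&(Z>.08)&(Z<.12);p=P[m]
    print(n,"tab",len(p),p.min(0).round(4),p.max(0).round(4),p.mean(0).round(4))
c=dict(np.load("top.npz"));d=c["frame"][130:260,290:400,::-1]; s=dict(np.load("side.npz"))["frame"][90:260,215:335,::-1]
cv2.imwrite("pics/c0.png",np.hstack([cv2.resize(d,(400,472)),cv2.resize(s,(333,472))]))
E
```

```text
top tall ((0.4942519962787628, 0.3586898446083069), 0.020276851952075958) [0.4943 0.3589 0.04  ] 0.0392
top short ((0.5209996104240417, 0.23891836404800415), 0.019854063168168068) [0.522  0.2384 0.018 ] 0.0177
top spindle 0.04 103 [ 0.5827 -0.0688  0.0448] [ 0.5654 -0.0895  0.0406] [ 0.6021 -0.055   0.0498]
top spindle 0.055 16 [ 0.5827 -0.0677  0.0722] [ 0.5748 -0.0769  0.0583] [ 0.5888 -0.0641  0.0799]
top spindle 0.085 19 [ 0.5832 -0.0696  0.0896] [ 0.5755 -0.0781  0.0858] [ 0.5904 -0.0644  0.0959]
top base ((0.6189370155334473, -0.053832851350307465), (0.21289560198783875, 0.19846853613853455), 88.7823257446289) [[0.5174999833106995, -0.15809999406337738], [0.7159000039100647, -0.1624000072479248], [0.7203999757766724, 0.05050000175833702], [0.5220000147819519, 0.05469999834895134]]
top grip 378 [ 0.6893 -0.1225  0.2974] [ 0.7094 -0.0209  0.3262] [0.04117958 0.70091724]
top tab 223 [5.635e-01 4.000e-04 8.010e-02] [0.6798 0.0382 0.1196] [0.6242 0.0267 0.1027]
side tall ((0.49549874663352966, 0.36043819785118103), 0.02144739404320717) [0.496  0.3596 0.04  ] 0.0401
side short ((0.522494912147522, 0.24092648923397064), 0.021433042362332344) [0.5228 0.2404 0.018 ] 0.0182
side spindle 0.04 69 [ 0.5835 -0.0649  0.0462] [ 0.5675 -0.0902  0.0405] [ 0.6024 -0.0501  0.0498]
side spindle 0.055 40 [ 0.5834 -0.0656  0.0682] [ 0.5768 -0.0725  0.0553] [ 0.5914 -0.0609  0.08  ]
side spindle 0.085 18 [ 0.5845 -0.0684  0.0893] [ 0.5778 -0.075   0.0853] [ 0.5921 -0.0617  0.0964]
side base ((0.6193214058876038, -0.05099043250083923), (0.22053934633731842, 0.19945301115512848), 88.8977279663086) [[0.5174999833106995, -0.15929999947547913], [0.7168999910354614, -0.1632000058889389], [0.7211999893188477, 0.05730000138282776], [0.5217000246047974, 0.06120000034570694]]
side grip 194 [ 0.6921 -0.1224  0.2952] [ 0.7104 -0.0195  0.3258] [0.0396258  0.70144116]
side tab 201 [0.5649 0.0046 0.0804] [0.68   0.0409 0.1178] [0.6311 0.0298 0.101 ]
```

View pics/c0.png

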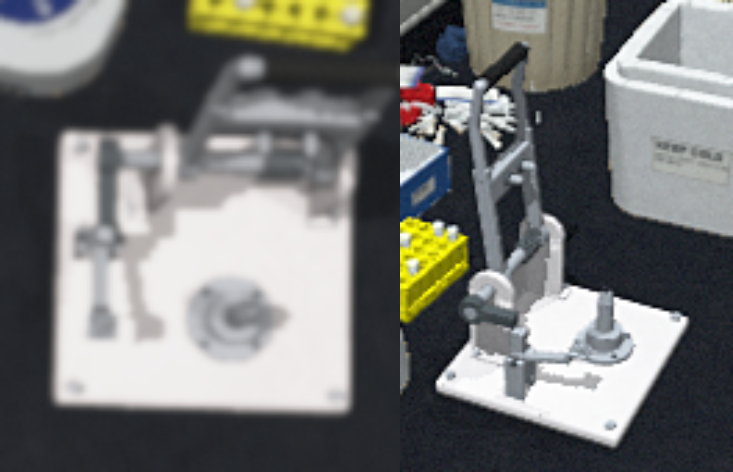

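```bash
cat >> h.py <<'E'
def go(p,yaw,cur=None):
    "units row for tool-down target at p, yaw; from measured (or given cur=(pos,rpy)) pose"
    o=get_obs(); q,e=cur or (o["tool_pos"],o["tool_rot"])
    R=Rotation.from_euler("xyz",e,degrees=True); T=Rotation.from_euler("xyz",[180,0,yaw],degrees=True)
    d=R.inv().apply(np.array(p)-q)/.3; w=(R.inv()*T).as_rotvec()/np.pi
    print("row",d.round(4),w.round(4))
E
python3 -c "
from h import *
go([.495,.3595,.12],178.8,([.161,.63,.223],[-180,0,165.69]))"
```

```text
row [-1.3017 -0.5985  0.3433] [-0.     -0.     -0.0728]
```

Request:
{"api": "servo_tool", "payload": {
  "series": [
    [[-0.7,-0.32,0.1,0,0,-0.0728,1],[-0.7,-0.32,0.1,0,0,-0.0728,1],[-0.7,-0.32,0.1,0,0,-0.0728,1],[-0.7,-0.32,0.1,0,0,-0.0728,1],[-0.7,-0.32,0.1,0,0,-0.0728,1],[-0.7,-0.32,0.1,0,0,-0.0728,1],[-0.7,-0.32,0.1,0,0,-0.0728,1],[-0.7,-0.32,0.1,0,0,-0.0728,1]]
  ]
}}

```text
time_s: 0.77
tool_pos: [0.3421, 0.4831, 0.192]
tool_rot: [-179.9, -0.0, 178.5]
force: [-0.2, 1.0, 0.4]
grip_width: 0.087
grasp_force: 0.0
```

```bash
python3 -c "
from h import *
o=get_obs();print(o['time_s'],o['tool_pos'],o['tool_rot'])
go([.495,.3595,.09],178.8)"
```

```text
0.7667 [0.34208013 0.48313614 0.19199327] [-1.79942081e+02 -2.14081996e-02  1.78538005e+02]
row [-0.5202 -0.3986  0.3402] [-0.0003 -0.0001 -0.0015]
```

Request:
{"api": "servo_tool", "payload": {
  "series": [
    [[-0.52,-0.399,0.34,0,0,0,1],[-0.52,-0.399,0.34,0,0,0,1],[-0.52,-0.399,0.34,0,0,0,1],[-0.52,-0.399,0.34,0,0,0,1],[-0.52,-0.399,0.34,0,0,0,1],[-0.52,-0.399,0.34,0,0,0,1],[-0.52,-0.399,0.34,0,0,0,1],[-0.52,-0.399,0.34,0,0,0,1],[-0.52,-0.399,0.34,0,0,0,1],[-0.52,-0.399,0.34,0,0,0,1]]
  ]
}}

```text
time_s: 1.6
tool_pos: [0.4923, 0.365, 0.0915]
tool_rot: [179.9, 0.0, 179.0]
force: [-0.4, 1.3, -0.4]
grip_width: 0.0871
grasp_force: 0.0
```

```bash
python3 -c "
from h import *
o=get_obs();print(o['time_s'],o['tool_pos'],o['tool_rot'])
go([.495,.3595,.012],178.8)"
```

```text
1.6 [0.49226442 0.36502028 0.09148909] [1.79875315e+02 9.71888885e-03 1.79034113e+02]
row [-0.0094 -0.0188  0.2649] [0.0007 0.0001 0.0013]
```

Request:
{"api": "servo_tool", "payload": {
  "series": [
    [[0,0,0,0,0,0,1],[0,0,0,0,0,0,1],[0,0,0,0,0,0,1],[0,0,0,0,0,0,1]]
  ]
}}

```text
time_s: 1.93
tool_pos: [0.4937, 0.3624, 0.0909]
tool_rot: [180.0, 0.0, 178.8]
force: [-0.4, 0.4, -0.2]
grip_width: 0.0873
grasp_force: 0.0
```

```bash
python3 -c "
from h import *
o=get_obs();print(o['time_s'],o['tool_pos'],o['tool_rot'])
go([.495,.3595,.012],178.8)"
```

```text
1.9333 [0.49369253 0.36237291 0.09087689] [1.79975654e+02 1.70783011e-02 1.78828940e+02]
row [-0.0045 -0.0096  0.2629] [0.0001 0.0001 0.0002]
```

Request:
{"api": "servo_tool", "payload": {
  "series": [
    [[-0.0045,-0.01,0.1,0,0,0,1],[-0.0045,-0.01,0.2,0,0,0,1],[-0.0045,-0.01,0.26,0,0,0,1],[-0.0045,-0.01,0.26,0,0,0,1],[-0.0045,-0.01,0.26,0,0,0,1],[-0.0045,-0.01,0.26,0,0,0,1],[-0.0045,-0.01,0.26,0,0,0,1],[-0.0045,-0.01,0.26,0,0,0,1]]
  ]
}}

```text
time_s: 2.6
tool_pos: [0.4963, 0.3598, 0.0145]
tool_rot: [179.9, 0.1, 178.8]
force: [-0.0, 0.5, -0.4]
grip_width: 0.0871
grasp_force: 0.0
```

```bash
python3 -c "
from h import *
o=get_obs();print(o['time_s'],o['tool_pos'],o['tool_rot'],o['force'])
go([.495,.3595,.012],178.8)"
```

```text
2.6 [0.49632584 0.35981329 0.01445187] [1.79877074e+02 1.40540490e-01 1.78793129e+02] [-0.01125389  0.47135153 -0.40807653]
row [ 0.0044 -0.0012  0.0082] [ 0.0007  0.0008 -0.    ]
```

Request:
{"api": "servo_tool", "payload": {
  "series": [
    [[0.003,-0.001,0.006,0,0,0,1],[0.003,-0.001,0.006,0,0,0,1],[0.003,-0.001,0.006,0,0,0,0.4],[0.003,-0.001,0.006,0,0,0,0.4],[0.003,-0.001,0.006,0,0,0,0.4],[0.003,-0.001,0.006,0,0,0,0.4],[0.003,-0.001,0.006,0,0,0,0.4],[0.003,-0.001,0.006,0,0,0,0.4],[0.003,-0.001,0.006,0,0,0,0.4],[0.003,-0.001,0.006,0,0,0,0.4],[0.003,-0.001,0.006,0,0,0,0.4],[0.003,-0.001,0.006,0,0,0,0.4]]
  ],
  "grip_force": 20
}}

```text
time_s: 3.6
tool_pos: [0.4943, 0.3588, 0.0108]
tool_rot: [180.0, 0.0, 178.8]
force: [1.5, -0.5, -0.2]
grip_width: 0.039
grasp_force: 20.0
```

```bash
python3 -c "
from h import *
o=get_obs();print(o['time_s'],o['tool_pos'],o['tool_rot'],o['force'])"
```

```text
3.6 [0.494308   0.3587537  0.01079668] [1.79988578e+02 6.42303484e-03 1.78795707e+02] [ 1.51959194 -0.5008712  -0.20053366]
```

Request:
{"api": "servo_tool", "payload": {
  "series": [
    [[0,0,-0.12,0,0,0,0.4],[0,0,-0.24,0,0,0,0.4],[0,0,-0.36,0,0,0,0.4],[0,-0.05,-0.45,0,0,0,0.4],[-0.02,-0.15,-0.48,0,0,0,0.4],[-0.05,-0.25,-0.48,0,0,0,0.4],[-0.08,-0.35,-0.48,0,0,0,0.4],[-0.11,-0.45,-0.48,0,0,0,0.4],[-0.14,-0.55,-0.48,0,0,0,0.4],[-0.17,-0.65,-0.48,0,0,0,0.4],[-0.2,-0.75,-0.48,0,0,0,0.4],[-0.23,-0.85,-0.48,0,0,0,0.4]]
  ]
}}

```text
time_s: 4.6
tool_pos: [0.5579, 0.1007, 0.1548]
tool_rot: [180.0, 0.0, 178.8]
force: [0.1, 0.0, -0.1]
grip_width: 0.0387
grasp_force: 20.0
```

```bash
python3 -c "
from h import *
o=get_obs();print(o['time_s'],o['tool_pos'],o['tool_rot'],o['force'],o['grip_width'])
go([.584,-.069,.15],178.8)"
```

```text
4.6 [0.55794134 0.10067821 0.15481671] [1.79987666e+02 2.83545222e-03 1.78791235e+02] [ 0.11996363  0.03466423 -0.14703898] 0.03872901725043372
row [-0.0988 -0.5636  0.0159] [ 0.0001  0.     -0.    ]
```

Request:
{"api": "servo_tool", "payload": {
  "series": [
    [[-0.02,-0.1,0.0,0,0,0,0.4],[-0.04,-0.2,0.0,0,0,0,0.4],[-0.06,-0.32,0.0,0,0,0,0.4],[-0.08,-0.44,0.0,0,0,0,0.4],[-0.099,-0.52,0.0,0,0,0,0.4],[-0.099,-0.565,0.0,0,0,0,0.4],[-0.099,-0.565,0.0,0,0,0,0.4],[-0.099,-0.565,0.0,0,0,0,0.4],[-0.099,-0.565,0.0,0,0,0,0.4],[-0.099,-0.565,0.0,0,0,0,0.4],[-0.099,-0.565,0.0,0,0,0,0.4]]
  ]
}}

```text
time_s: 5.52
tool_pos: [0.5841, -0.0658, 0.1547]
tool_rot: [180.0, -0.0, 179.0]
force: [-0.9, 0.5, -1.0]
grip_width: 0.0392
grasp_force: 20.0
```

```bash
python3 - <<'E'
from h import *
o=get_obs();print(o['time_s'],o['tool_pos'],o['tool_rot'],o['force'],o['grip_width'])
C=[]
for n in("side","top"):
    c=eyes.read_camera(n);P,_=cloud(c);np.save(n+"P1.npy",P);np.savez(n+"1.npz",**c)
    Z=P[...,2];d=np.hypot(P[...,0]-.584,P[...,1]+.069)
    print(n,[(round(a,3),((d<.03)&(abs(Z-a)<.005)).sum()) for a in np.arange(.04,.2,.01)])
    m=(d<.04)&(Z>.13)&(Z<.19)&(c["frame"].min(-1)>110); p=P[m]; print(m.sum(),p.min(0),p.max(0),p.mean(0))
    C.append(c["frame"])
f=C[0][100:270,220:340,::-1]; g=C[1][130:270,280:420,::-1]
cv2.imwrite("pics/c1.png",np.hstack([cv2.resize(f,(400,567)),cv2.resize(g,(400,567))]))
E
```

```text
5.5167 [ 0.58409331 -0.06578922  0.1546935 ] [ 1.79957196e+02 -4.65019691e-03  1.78958812e+02] [-0.85518662  0.50046039 -1.03215813] 0.039241313469211773
side [(np.float64(0.04), np.int64(43)), (np.float64(0.05), np.int64(56)), (np.float64(0.06), np.int64(17)), (np.float64(0.07), np.int64(17)), (np.float64(0.08), np.int64(17)), (np.float64(0.09), np.int64(18)), (np.float64(0.1), np.int64(1)), (np.float64(0.11), np.int64(0)), (np.float64(0.12), np.int64(0)), (np.float64(0.13), np.int64(0)), (np.float64(0.14), np.int64(1)), (np.float64(0.15), np.int64(24)), (np.float64(0.16), np.int64(33)), (np.float64(0.17), np.int64(33)), (np.float64(0.18), np.int64(25)), (np.float64(0.19), np.int64(8))]
53 [ 0.56675618 -0.08113551  0.14728784] [ 0.59389608 -0.04633826  0.18615641] [ 0.57158372 -0.06044506  0.16900274]
top [(np.float64(0.04), np.int64(1)), (np.float64(0.05), np.int64(1)), (np.float64(0.06), np.int64(0)), (np.float64(0.07), np.int64(0)), (np.float64(0.08), np.int64(0)), (np.float64(0.09), np.int64(0)), (np.float64(0.1), np.int64(0)), (np.float64(0.11), np.int64(0)), (np.float64(0.12), np.int64(0)), (np.float64(0.13), np.int64(0)), (np.float64(0.14), np.int64(0)), (np.float64(0.15), np.int64(0)), (np.float64(0.16), np.int64(0)), (np.float64(0.17), np.int64(0)), (np.float64(0.18), np.int64(8)), (np.float64(0.19), np.int64(2))]Traceback (most recent call last):
  File "<stdin>", line 8, in <module>
    return umr_minimum(a, axis, None, out, keepdims, initial, where)
ValueError: zero-size array to reduction operation minimum which has no identity
```

```bash
python3 - <<'E'
from h import *
from scipy.optimize import least_squares
a=dict(np.load("side1.npz")); P=np.load("sideP1.npy"); F=a["frame"]; Z=P[...,2]
d=np.hypot(P[...,0]-.584,P[...,1]+.069)
for nm,lo,hi,r in(("spindle",.055,.08,.009),("shoulder",.03,.044,.019),("sleeve",.148,.182,.02)):
    m=(d<.032)&(Z>lo)&(Z<hi)
    if nm=="sleeve": m&=(F.min(-1)>70)
    p=P[m][:,:2]
    s=least_squares(lambda c:np.hypot(*(p-c).T)-r,[.584,-.069],loss="soft_l1",f_scale=.001)
    print(nm,len(p),s.x.round(4),np.abs(s.fun).mean().round(4))
t=F[100:270,220:340,::-1]
cv2.imwrite("pics/c1.png",cv2.resize(t,(420,595),interpolation=cv2.INTER_NEAREST))
E
```

```text
spindle 41 [ 0.5867 -0.0721] 0.0011
shoulder 63 [ 0.5864 -0.0727] 0.003
sleeve 65 [ 0.5872 -0.0666] 0.001
```

View pics/c1.png

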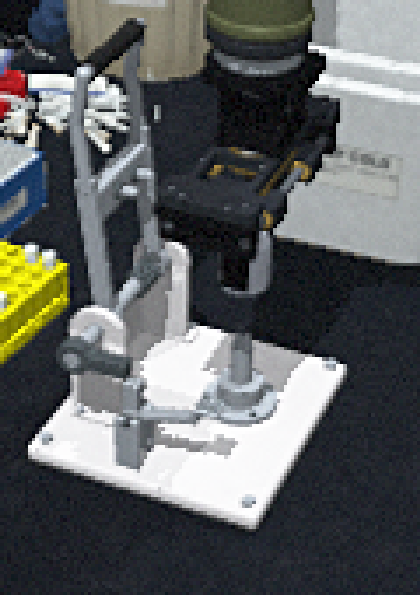

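```bash
python3 -c "
from h import *
o=get_obs();print(o['time_s'],o['tool_pos'],o['force'])
go([.5835,-.070,.108],178.8)"
```

```text
5.6167 [ 0.584083   -0.06650669  0.15476835] [ 0.59669273  1.00274887 -0.4613994 ]
row [ 0.0017 -0.0117  0.1559] [0.0001 0.     0.0006]
```

Request:
{"api": "servo_tool", "payload": {
  "series": [
    [[0.002,-0.012,0,0,0,0,0.4],[0.002,-0.012,0.05,0,0,0,0.4],[0.002,-0.012,0.1,0,0,0,0.4],[0.002,-0.012,0.15,0,0,0,0.4],[0.002,-0.012,0.17,0,0,0,0.4],[0.002,-0.012,0.18,0,0,0,0.4],[0.002,-0.012,0.19,0,0,0,0.4],[0.002,-0.012,0.195,0,0,0,0.4],[0.002,-0.012,0.195,0,0,0,0.4],[0.002,-0.012,0.195,0,0,0,0.4],[0.002,-0.012,0.195,0,0,0,0.4]]
  ]
}}

```text
time_s: 6.53
tool_pos: [0.5838, -0.0715, 0.0969]
tool_rot: [180.0, 0.1, 178.8]
force: [-0.0, -0.9, 0.1]
grip_width: 0.0389
grasp_force: 20.0
```

```bash
python3 - <<'E'
from h import *
o=get_obs();print(o['time_s'],o['tool_pos'],o['tool_rot'],o['force'],o['wrist_torque'])
from scipy.optimize import least_squares
a=eyes.read_camera("side");P,_=cloud(a); F=a["frame"]; Z=P[...,2]
d=np.hypot(P[...,0]-.584,P[...,1]+.069)
for nm,lo,hi,r in(("spindle",.055,.08,.009),("sleeve",.09,.122,.02)):
    m=(d<.032)&(Z>lo)&(Z<hi)
    if nm=="sleeve": m&=(F.min(-1)>70)
    p=P[m][:,:2]
    s=least_squares(lambda c:np.hypot(*(p-c).T)-r,[.584,-.069],loss="soft_l1",f_scale=.001)
    print(nm,len(p),s.x.round(4),np.abs(s.fun).mean().round(4))
E
```

```text
6.5333 [ 0.5837924  -0.07146022  0.09689799] [1.79993686e+02 6.52219797e-02 1.78796350e+02] [-0.01108995 -0.91373638  0.10292334] [0.04336731 0.02109223 0.06376013]
spindle 41 [ 0.5862 -0.0723] 0.0014
sleeve 51 [ 0.587  -0.0724] 0.0014
```

Request:
{"api": "servo_tool", "payload": {
  "series": [
    [[0.002,0.001,0.01,0,0,0,0.4],[0.002,0.001,0.02,0,0,0,0.4],[0.002,0.001,0.03,0,0,0,0.4],[0.002,0.001,0.04,0,0,0,0.4],[0.002,0.001,0.05,0,0,0,0.4],[0.002,0.001,0.05,0,0,0,0.4],[0.002,0.001,0.05,0,0,0,0.4],[0.002,0.001,0.05,0,0,0,0.4]]
  ]
}}

```text
time_s: 7.25
tool_pos: [0.5828, -0.0711, 0.0813]
tool_rot: [180.0, -0.0, 178.8]
force: [0.5, 0.2, -0.1]
grip_width: 0.0388
grasp_force: 20.0
```

Request:
{"api": "servo_tool", "payload": {
  "series": [
    [[0,0,0.012,0,0,0,0.4],[0,0,0.024,0,0,0,0.4],[0,0,0.036,0,0,0,0.4],[0,0,0.048,0,0,0,0.4],[0,0,0.06,0,0,0,0.4],[0,0,0.07,0,0,0,0.4],[0,0,0.076,0,0,0,0.4],[0,0,0.08,0,0,0,0.4],[0,0,0.08,0,0,0,0.4],[0,0,0.08,0,0,0,0.4],[0,0,0.08,0,0,0,0.4]]
  ]
}}

```text
time_s: 8.17
tool_pos: [0.5829, -0.0711, 0.0575]
tool_rot: [180.0, 0.0, 178.8]
force: [0.5, 0.2, -0.3]
grip_width: 0.0392
grasp_force: 20.0
```

Request:
{"api": "servo_tool", "payload": {
  "series": [
    [[0,0,0.003,0,0,0,0.4],[0,0,0.006,0,0,0,0.4],[0,0,0.008,0,0,0,0.4],[0,0,0.008,0,0,0,0.4],[0,0,0.008,0,0,0,0.4]]
  ]
}}

```text
time_s: 8.58
tool_pos: [0.583, -0.0712, 0.0557]
tool_rot: [180.0, 0.0, 178.8]
force: [-1.9, 0.3, 5.3]
grip_width: 0.0389
grasp_force: 20.0
```

Request:
{"api": "servo_tool", "payload": {
  "series": [
    [[0,0,0,0,0,0,0.75],[0,0,0,0,0,0,0.75],[0,0,0,0,0,0,0.75],[0,0,0,0,0,0,0.75],[0,0,0,0,0,0,0.75],[0,0,0,0,0,0,0.75],[0,0,-0.05,0,0,0,0.75],[0,0,-0.1,0,0,0,0.75],[0,0,-0.2,0,0,0,0.75],[0,0,-0.3,0,0,0,0.75],[0,0,-0.3,0,0,0,0.75],[0,0,-0.3,0,0,0,0.75]]
  ]
}}

```text
time_s: 9.58
tool_pos: [0.5843, -0.0713, 0.147]
tool_rot: [180.0, 0.3, 178.8]
force: [-0.4, -0.1, -1.2]
grip_width: 0.0654
grasp_force: 0.0
```

```bash
python3 - <<'E'
from h import *
o=get_obs();print(o['time_s'],o['tool_pos'],o['tool_rot'],o['force'],o['grip_width'])
from scipy.optimize import least_squares
a=eyes.read_camera("side");P,_=cloud(a); F=a["frame"]; Z=P[...,2]
d=np.hypot(P[...,0]-.584,P[...,1]+.070)
m=(d<.028)&(Z>.05)&(Z<.08); p=P[m][:,:2]
s=least_squares(lambda c:np.hypot(*(p-c).T)-.02,[.584,-.069],loss="soft_l1",f_scale=.001)
print(len(p),s.x.round(4))
m=(d<.026)&(d>.006)&(Z>.08)&(Z<.1);print("top z",np.median(Z[m]),m.sum(),np.percentile(Z[m],[10,90]))
m=(P[...,1]>0.015)&(P[...,1]<.05)&(P[...,0]>.55)&(P[...,0]<.59)&(Z>.09)&(Z<.12);p=P[m]
print("tab",len(p),p.min(0).round(4),p.max(0).round(4),p.mean(0).round(4))
cv2.imwrite("pics/c2.png",cv2.resize(F[100:270,220:340,::-1],(420,595)))
go([.574,.030,.14],178.8)
E
```

```text
9.5833 [ 0.58429746 -0.07130463  0.14702117] [179.98262704   0.25960957 178.79173836] [-0.40696355 -0.14888261 -1.20405743] 0.06544525592123009
118 [ 0.5861 -0.0729]
top z 0.08531725484628905 94 [0.08270991 0.0872483 ]
tab 47 [0.5649 0.016  0.0908] [0.585  0.0393 0.1001] [0.5745 0.0303 0.0958]
row [0.0372 0.3362 0.0176] [ 0.0001  0.0004 -0.    ]
```

View pics/c2.png

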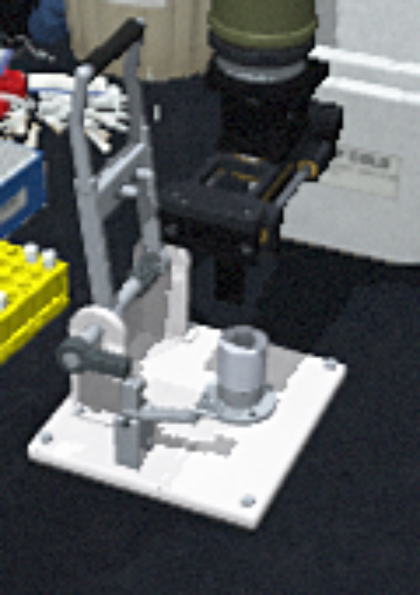

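Request:
{"api": "servo_tool", "payload": {
  "series": [
    [[0.01,0.1,0,0,0,0,0],[0.02,0.2,0,0,0,0,0],[0.042,0.3,0,0,0,0,0],[0.042,0.334,0,0,0,0,0],[0.042,0.334,0.06,0,0,0,0],[0.042,0.334,0.1,0,0,0,0],[0.042,0.334,0.1,0,0,0,0],[0.042,0.334,0.1,0,0,0,0],[0.042,0.334,0.1,0,0,0,0],[0.042,0.334,0.1,0,0,0,0]]
  ]
}}

```text
time_s: 10.47
tool_pos: [0.5727, 0.0285, 0.1154]
tool_rot: [-180.0, 0.0, 178.7]
force: [0.4, -0.2, 0.4]
grip_width: 0.0069
grasp_force: 0.0
```

Now push down, drifting toward the front.

Request:
{"api": "servo_tool", "payload": {
  "series": [
    [[0.0,0,0.03,0,0,0,0],[0.0,0,0.05,0,0,0,0],[0.003,0,0.07,0,0,0,0],[0.006,0,0.09,0,0,0,0],[0.009,0,0.11,0,0,0,0],[0.012,0,0.13,0,0,0,0],[0.015,0,0.15,0,0,0,0],[0.018,0,0.16,0,0,0,0],[0.018,0,0.16,0,0,0,0],[0.018,0,0.16,0,0,0,0]]
  ]
}}

```text
time_s: 11.3
tool_pos: [0.567, 0.0294, 0.0667]
tool_rot: [-180.0, 0.0, 178.8]
force: [0.5, -0.6, 0.8]
grip_width: 0.0004
grasp_force: 0.0
```

Request:
{"api": "servo_tool", "payload": {
  "series": [
    [[0.002,0,0.01,0,0,0,0],[0.002,0,0.02,0,0,0,0],[0.002,0,0.03,0,0,0,0],[0.002,0,0.035,0,0,0,0],[0.002,0,0.035,0,0,0,0],[0.002,0,0.035,0,0,0,0]]
  ]
}}

```text
time_s: 11.8
tool_pos: [0.5665, 0.0295, 0.0565]
tool_rot: [180.0, 0.0, 178.8]
force: [1.2, 1.0, 1.5]
grip_width: 0.0006
grasp_force: 0.8
```

```bash
python3 - <<'E'
from h import *
a=eyes.read_camera("side"); print(get_obs()["force"])
cv2.imwrite("pics/c3.png",cv2.resize(a["frame"][100:270,220:340,::-1],(420,595)))
E
```

```text
[ 0.14284857 -0.46297455  1.2915757 ]
```

View pics/c3.png

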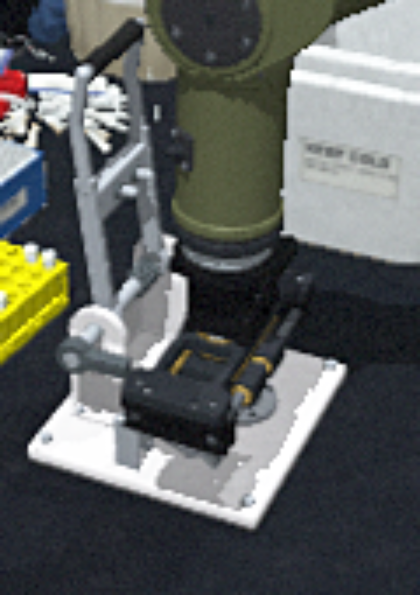

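The gripper (180,400) hides the tab; force is still about 1.5 N, so the catch is moving. I push on to its stop.

Request:
{"api": "servo_tool", "payload": {
  "series": [
    [[0.002,0,0.01,0,0,0,0],[0.002,0,0.02,0,0,0,0],[0.002,0,0.03,0,0,0,0],[0.002,0,0.03,0,0,0,0],[0.002,0,0.03,0,0,0,0]]
  ]
}}

```text
time_s: 12.27
tool_pos: [0.5671, 0.0296, 0.0549]
tool_rot: [179.8, 0.1, 178.8]
force: [-16.8, -0.1, 46.8]
grip_width: 0.0006
grasp_force: 22.4
```

Request:
{"api": "servo_tool", "payload": {
  "series": [
    [[0,0,-0.05,0,0,0,0],[0,0,-0.15,0,0,0,0],[0,0,-0.25,0,0,0,0],[0,0,-0.35,0,0,0,0.2],[0,0,-0.45,0,0,0,0.3],[0,0,-0.55,0,0,0,0.4],[0,0,-0.65,0,0,0,0.5],[0,0,-0.75,0,0,0,0.5],[0,0,-0.85,0,0,0,0.5],[0,0,-0.95,0,0,0,0.5],[0,0,-1,0,0,0,0.5]]
  ]
}}

```text
time_s: 13.18
tool_pos: [0.5662, 0.0294, 0.351]
tool_rot: [179.9, 0.2, 178.8]
force: [-0.8, -0.2, 0.9]
grip_width: 0.0412
grasp_force: 0.0
```

```bash
python3 - <<'E'
from h import *
o=get_obs();print(o['time_s'],o['tool_pos'],o['tool_rot'],o['qpos'])
for n in("side","top"):
    a=eyes.read_camera(n);P,_=cloud(a);Z=P[...,2]
    m=(P[...,1]>0.015)&(P[...,1]<.045)&(P[...,0]>.545)&(P[...,0]<.58)&(Z>.03)&(Z<.12);p=P[m]
    print(n,"tab",len(p),p.min(0).round(4),p.max(0).round(4),p.mean(0).round(4)) if len(p) else 0
    m=(Z>.297)&(Z<.33)&(P[...,0]>.67)&(P[...,0]<.74)&(P[...,1]>-.13)&(P[...,1]<-.01)&(a["frame"].max(-1)<60); p=P[m]
    if len(p): print(n,"grip",len(p),p.min(0).round(4),p.max(0).round(4),np.median(p,0).round(4))
    d=np.hypot(P[...,0]-.584,P[...,1]+.070);m=(d<.026)&(d>.006)&(Z>.08)&(Z<.1);print("sleeve top z",np.median(Z[m]),m.sum())
go([.700,-.073,.38],88.8); go([.700,-.073,.38],-91.2)
E
```

```text
13.1833 [0.56615804 0.02940593 0.35095029] [179.94573485   0.210641   178.7958095 ] [-24.53441117   6.15443706  20.93510487  83.73182887  -2.2313933
  90.3022892   85.06624961]
side tab 46 [0.5626 0.018  0.0428] [0.5782 0.041  0.0588] [0.5702 0.031  0.0515]
side grip 80 [ 0.6915 -0.0954  0.3093] [ 0.7096 -0.0275  0.3258] [ 0.6958 -0.0599  0.321 ]
sleeve top z 0.08565806418867072 98
top grip 46 [ 0.7017 -0.1101  0.3123] [ 0.7099 -0.035   0.323 ] [ 0.7047 -0.0524  0.3202]
sleeve top z nan 0
row [-0.4521 -0.3316 -0.097 ] [0.0015 0.0009 0.4999]
row [-0.4521 -0.3316 -0.097 ] [-0.0009  0.0015 -0.5001]
  return _methods._mean(a, axis=axis, dtype=dtype,
  ret = ret.dtype.type(ret / rcount)
```

Request:
{"api": "servo_tool", "payload": {
  "series": [
    [[0,0,-0.08,0,0,0.038,0.5],[0,0,-0.16,0,0,0.076,0.5],[0,0,-0.2,0,0,0.114,0.5],[-0.05,-0.05,-0.2,0,0,0.152,0.5],[-0.1,-0.1,-0.2,0,0,0.19,0.5],[-0.15,-0.15,-0.2,0,0,0.228,0.5],[-0.2,-0.2,-0.2,0,0,0.266,0.5],[-0.2,-0.2,-0.2,0,0,0.304,0.5],[-0.2,-0.2,-0.2,0,0,0.342,0.5],[-0.2,-0.2,-0.2,0,0,0.38,0.5],[-0.2,-0.2,-0.2,0,0,0.418,0.5],[-0.2,-0.2,-0.2,0,0,0.456,0.5]]
  ]
}}

```text
time_s: 14.28
tool_pos: [0.6239, -0.0318, 0.4052]
tool_rot: [-179.8, -0.0, 96.4]
force: [-0.6, 0.3, -0.5]
grip_width: 0.0436
grasp_force: 0.0
```

```bash
python3 - <<'E'
from h import *
o=get_obs();print(o['time_s'],o['tool_pos'],o['tool_rot'],o['qpos'])
go([.6995,-.073,.38],88.8)
E
```

```text
14.2833 [ 0.62386243 -0.03177243  0.4051521 ] [-1.79796082e+02 -2.09382028e-02  9.63555500e+01] [-23.6166616   15.65373431  32.24882044  68.47393505  -8.3370666
  98.31105398  12.83455164]
row [-0.1645  0.2357  0.0829] [-0.0011 -0.      0.042 ]
```

Request:
{"api": "servo_tool", "payload": {
  "series": [
    [[-0.08,0.11,0,0,0,0.03,0.5],[-0.1645,0.2357,0,0,0,0.043,0.5],[-0.1645,0.2357,0.0,0,0,0.043,0.5],[-0.1645,0.2357,0.08,0,0,0.043,0.5],[-0.1645,0.2357,0.08,0,0,0.043,0.5],[-0.1645,0.2357,0.08,0,0,0.043,0.5],[-0.1645,0.2357,0.08,0,0,0.043,0.5],[-0.1645,0.2357,0.08,0,0,0.043,0.5],[-0.1645,0.2357,0.08,0,0,0.043,0.5]]
  ]
}}

```text
time_s: 15.03
tool_pos: [0.7004, -0.0723, 0.3852]
tool_rot: [179.8, -0.0, 89.0]
force: [0.1, 0.4, -0.5]
grip_width: 0.0438
grasp_force: 0.0
```

```bash
python3 - <<'E'
from h import *
o=get_obs();print(o['time_s'],o['tool_pos'],o['tool_rot'],o['qpos'])
go([.6995,-.073,.297],88.8)
E
```

```text
15.0333 [ 0.70036487 -0.07230218  0.38523518] [ 1.79847907e+02 -2.48057026e-02  8.90090440e+01] [-16.45639608  26.91385484  34.19071133  57.40711369 -14.99993195
  99.34513612  11.23048942]
row [-0.0025 -0.0036  0.2941] [ 0.0008 -0.0001  0.0012]
```

Request:
{"api": "servo_tool", "payload": {
  "series": [
    [[-0.002,-0.003,0.07,0,0,0,0.5],[-0.002,-0.003,0.14,0,0,0,0.5],[-0.002,-0.003,0.21,0,0,0,0.5],[-0.002,-0.003,0.26,0,0,0,0.5],[-0.002,-0.003,0.29,0,0,0,0.5],[-0.002,-0.003,0.29,0,0,0,0.5],[-0.002,-0.003,0.29,0,0,0,0.5],[-0.002,-0.003,0.29,0,0,0,0.5]]
  ]
}}

```text
time_s: 15.7
tool_pos: [0.7001, -0.0733, 0.2982]
tool_rot: [179.8, 0.0, 89.0]
force: [0.4, 0.7, 0.7]
grip_width: 0.0435
grasp_force: 0.0
```

Request:
{"api": "servo_tool", "payload": {
  "series": [
    [[0,0,0,0,0,0,0.05],[0,0,0,0,0,0,0.05],[0,0,0,0,0,0,0.05],[0,0,0,0,0,0,0.05],[0,0,0,0,0,0,0.05],[0,0,0,0,0,0,0.05],[0,0,0,0,0,0,0.05]]
  ],
  "grip_force": 25
}}

```text
time_s: 16.28
tool_pos: [0.6997, -0.0732, 0.2965]
tool_rot: [180.0, 0.0, 89.0]
force: [0.5, 0.1, 0.7]
grip_width: 0.0153
grasp_force: 25.0
```

```bash
python3 - <<'E'
from h import *
o=get_obs();print(o['time_s'],o['tool_pos'],o['tool_rot'],o['qpos'],o['force'])
a=eyes.read_camera("side")
cv2.imwrite("pics/c4.png",cv2.resize(a["frame"][60:260,210:350,::-1],(420,600)))
E
```

```text
16.2833 [ 0.69974434 -0.07318781  0.29653755] [1.79954235e+02 3.38483242e-03 8.89710989e+01] [-18.34568022  26.25695952  33.71819508  68.42955906 -14.22314336
  89.23857547  11.70805105] [0.54950315 0.06033256 0.68169947]
```

View pics/c4.png

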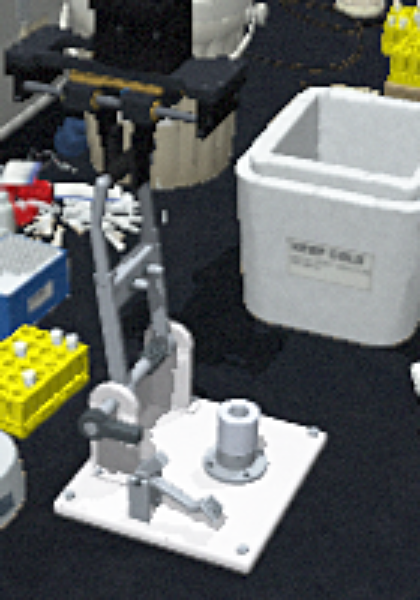

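```bash
python3 - <<'E'
import numpy as np
x0,z0=15,210; r=np.hypot(x0,z0); a0=np.arctan2(z0,x0)
for a in np.linspace(0,1.7,19)[1:]:
    print(round(a,3),((r*np.cos(a0+a)-x0)/300).round(3),(-(r*np.sin(a0+a)-z0)/300).round(3))
E
```

```text
0.094 -0.066 -0.002
0.189 -0.132 0.003
0.283 -0.198 0.014
0.378 -0.262 0.031
0.472 -0.324 0.054
0.567 -0.384 0.083
0.661 -0.44 0.117
0.756 -0.494 0.156
0.85 -0.543 0.2
0.944 -0.588 0.249
1.039 -0.628 0.302
1.133 -0.663 0.358
1.228 -0.692 0.417
1.322 -0.716 0.479
1.417 -0.734 0.543
1.511 -0.746 0.608
1.606 -0.751 0.674
1.7 -0.751 0.741
```

Request:
{"api": "servo_tool", "payload": {
  "series": [
    [[0,-0.066,-0.002,0,0,0,0.05],[0,-0.132,0.003,0,0,0,0.05],[0,-0.198,0.014,0,0,0,0.05],[0,-0.262,0.031,0,0,0,0.05],[0,-0.324,0.054,0,0,0,0.05],[0,-0.384,0.083,0,0,0,0.05],[0,-0.44,0.117,0,0,0,0.05],[0,-0.494,0.156,0,0,0,0.05],[0,-0.543,0.2,0,0,0,0.05],[0,-0.543,0.2,0,0,0,0.05],[0,-0.543,0.2,0,0,0,0.05]]
  ]
}}

```text
time_s: 17.25
tool_pos: [0.5371, -0.0697, 0.2358]
tool_rot: [179.8, -0.1, 89.0]
force: [4.9, 0.4, -1.9]
grip_width: 0.0152
grasp_force: 25.0
```

Request:
{"api": "servo_tool", "payload": {
  "series": [
    [[0,-0.045,0.049,0,0,0,0.05],[0,-0.085,0.102,0,0,0,0.05],[0,-0.12,0.158,0,0,0,0.05],[0,-0.149,0.217,0,0,0,0.05],[0,-0.173,0.279,0,0,0,0.05],[0,-0.191,0.343,0,0,0,0.05],[0,-0.203,0.408,0,0,0,0.05],[0,-0.208,0.474,0,0,0,0.05],[0,-0.208,0.51,0,0,0,0.05],[0,-0.208,0.53,0,0,0,0.05],[0,-0.208,0.535,0,0,0,0.05],[0,-0.208,0.535,0,0,0,0.05]]
  ]
}}

```text
time_s: 18.25
tool_pos: [0.4755, -0.0685, 0.0772]
tool_rot: [179.9, -0.1, 89.0]
force: [-0.7, 1.9, 11.5]
grip_width: 0.0156
grasp_force: 25.0
```

Request:
{"api": "servo_tool", "payload": {
  "series": [
    [[0,0,0.006,0,0,0,0.05],[0,0,0.012,0,0,0,0.05],[0,0,0.015,0,0,0,0.05],[0,0,0.015,0,0,0,0.05],[0,0,0.015,0,0,0,0.05],[0,0,0.015,0,0,0,0.05],[0,0,0.015,0,0,0,0.05],[0,0,0.015,0,0,0,0.05]]
  ]
}}

```text
time_s: 18.92
tool_pos: [0.4757, -0.0685, 0.0743]
tool_rot: [179.9, -0.1, 89.0]
force: [-4.6, 3.7, 19.9]
grip_width: 0.0154
grasp_force: 25.0
```

Request:
{"api": "servo_tool", "payload": {
  "series": [
    [[0,0,0.003,0,0,0,0.05],[0,0,0.003,0,0,0,0.05],[0,0,0.003,0,0,0,0.05],[0,0,0.003,0,0,0,0.05],[0,0,0.003,0,0,0,0.05],[0,0,0.003,0,0,0,0.05],[0,0,0.003,0,0,0,0.05],[0,0,0.003,0,0,0,0.05],[0,0,0.003,0,0,0,0.05],[0,0,0.003,0,0,0,0.05]]
  ]
}}

```text
time_s: 19.75
tool_pos: [0.4757, -0.0685, 0.0742]
tool_rot: [179.9, -0.1, 89.0]
force: [-7.4, 2.4, 25.5]
grip_width: 0.0152
grasp_force: 25.0
```

```bash
python3 - <<'E'
from h import *
a=eyes.read_camera("side"); o=get_obs(); print(o["force"],o["tool_pos"],o["grasp_force"],abs(o["joint_velocities"]).max())
cv2.imwrite("pics/c5.png",cv2.resize(a["frame"][110:270,220:380,::-1],(600,600)))
E
```

```text
[-6.69171601  2.53237248 26.97724266] [ 0.47571689 -0.06842486  0.07417809] 25.003209114074707 0.09369486784211638
```

View pics/c5.png

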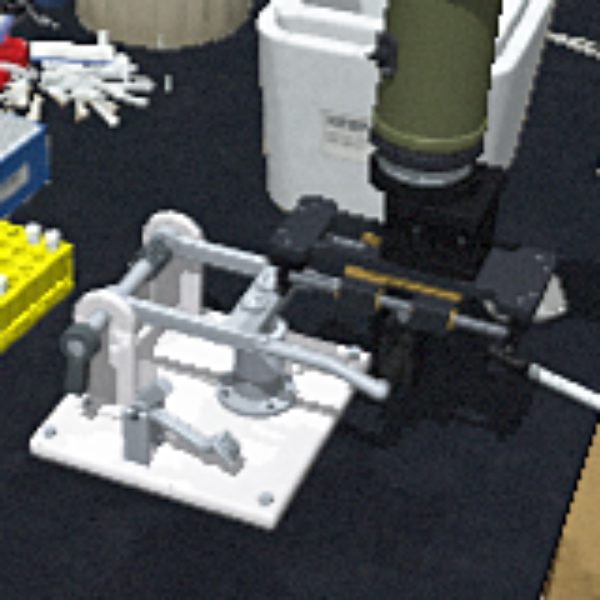

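The lever is level, with its arms running to (380,390). The crosshead is pressing on the sleeve at (260,330), the catch is flipped at (225,450), and the gripper holds the bar. I'm handing it in.

```bash
python3 -c "
from cell import env
print(env.sign_off())"
```

```text
the job is handed in; nothing more can be done
None
```

I handed the job in at about 20 s: the taller sleeve is home on the shoulder, the catch was flipped down after that, and the gripper is still holding the lever fully down at about 27 N; sign-off returned no verdict.

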